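# Sweep the spare collars into the parts pen

## Task

Clear the bench: with the fingertips, gently sweep the three dark grey spindle collars along the bench top through the open mouth of the blue three-sided parts pen, until all three lie flat and fully inside it. Only push them: do not squeeze them, pick them up, tip them or flick them, and leave the brass weight, the knob tool and the bolt standing where they are.

Things in the scene. Friction and masses are not known exactly. Their poses are not given: they have to be found in the camera images.
- pen: blue U-shaped pen of steel strip, fixed: inside 190 mm wide (y), 120 deep (x), walls 25 high, 4 thick, open at -x; inner faces at x = +60, y = +-95 mm. Floor: thin tan mat level with the bench, no step. Lips flare out from the mouth edges (x = -60) to x = -81, y = +-113; feet 5 mm high outside reach y = +-118. Origin: middle of the inside, on the bench; x points from mouth to back wall, z up
- pen_mouth (a point): middle of the pen's open side, on the bench, 60 mm in front of the pen's origin; the mouth line runs along the pen's y
- collar_a: dark grey steel spindle collar lying flat, round, 49 mm diameter, 22 mm high, 0.14 kg or so; one of three alike, in front of the pen's mouth; origin at the centre of its underside, z up; free to slide on the bench
- collar_b: dark grey steel spindle collar lying flat, round, 49 mm diameter, 22 mm high, 0.14 kg or so; one of three alike, in front of the pen's mouth; origin at the centre of its underside, z up; free to slide on the bench
- collar_c: dark grey steel spindle collar lying flat, round, 49 mm diameter, 22 mm high, 0.14 kg or so; one of three alike, in front of the pen's mouth; origin at the centre of its underside, z up; free to slide on the bench
- check_weight: brass check weight standing upright, 31 mm diameter, 47 mm high, beside the work; leave alone; origin at the centre of its underside
- knob_driver: stubby black and red knob tool standing upright, 37 mm diameter, 65 mm high, beside the work; leave alone; origin at the centre of its underside
- bolt: steel M12 bolt standing on its hexagon head (22 mm wide), 43 mm high, beside the work; leave alone; origin at the centre of its underside

How it is judged:
By the outcome, as a careful person would: the job done as asked, in the order asked, and still so for the second after the job is handed in, with the robot touching nothing.
It also fails if it takes over 58 s, if anything falls off the work surface, if the arm or the gripper's body presses on something with over 40 N, if the wrist force passes 120 N, or if a joint passes its speed limit or range.

## Robot

A 6-joint arm with a two-finger parallel gripper is mounted at the origin on a cart in front of the work surface, level with it; the furniture and walls round the work are solid. World frame = base frame: x ahead of the robot, y to its left, z up, the work surface at z = 0. Lengths are in m, angles in rad, forces in N, time in s.
With the tool pointing down it reaches from about 0.375 to 0.925 m from the base axis. Payload 5.7 kg.
Tool frame: the origin (TCP) lies between the finger pads; the fingertips stand 19 mm ahead of it and the grasp point (between the pads) is the TCP; z points along the fingers, y is the line along which they close (so a half turn about z gives the same grasp; the last joint's range is limited). The gripper opens to 85 mm and grips with 20 to 120 N. Pads are 22 mm wide; open, the fingers measure 114 mm over their backs; the gripper's body (76 mm by 85 mm) begins 54 mm behind the grasp point. The pads swing forward as they close: fully open they stand 13 mm farther back than shut.
Start: joints at [-1.25, 0.359, 1.51, -0, 1.272, -0.115], TCP at [0.253, -0.544, 0.22] pointing down, gripper open.
Joint ranges: [-2.97, 2.97], [-1.01, 2.36], [0.21, 2.38], [-0.96, 4.11], [0.2, 2.71], [-2.98, 2.98]. Speed limits (rad/s): [2.39, 2.39, 3.14, 3.14, 3.14, 3.14].

## Interface

Orientations are given as a unit quaternion [x, y, z, w].
In Python, from workcell import manip gives the robot as it stands.
- The arm moves only by the shell command python3 -m inch 'ROWS'. ROWS is a JSON object of lists of equal length, an entry for each row: "translation": the shift along the tool's x, y, z in units of 40 mm (1.0 is 40 mm), a list of three; "twist": the turn about the tool's z in units of 5 degrees (1.0 is 5 degrees); "fingers": the finger opening in mm, from 0 to 85.4. In form: {"translation": [[dx, dy, dz], ...], "twist": [twist, ...], "fingers": [fingers, ...]}. A call has 1 to 12 rows; each row shifts and turns the commanded pose from where the row before left it, along the tool's axes as they then stand; what a row does not reach is not made up. A row lasts 1/10 s, in which the tool goes at most 50 mm and 8.59 degrees, less where a joint would pass 70% of its speed; a pose out of reach is approached as far as the arm can. A call is refused whole if a number of a shift passes 1 or a number of a turn 1, either way. A call with a gripper value outside its range is refused whole. The fingers move at their own pace and stop on an object; the grip force is fixed at half the most. Time passes only in rows, so rows that do not move let the fingers close. It gives the time, the measured TCP pose, the force, the opening and the grip force at its end, in the units of the state.
- manip.state(): the state, without advancing time (a new reading comes with each control period).
- manip.camera(name): name is "scene" or "top" or "wrist"; returns a dict with "pixels" (384x512x3 uint8, red, green, blue), "mtx" (3x3 intrinsics, pixels), "D" ([k1, k2, p1, p2, k3] as OpenCV has them; the pictures are not rectified), "xyz" and "orientation" of the camera in the world; the wrist camera has in their place "mount" (4x4, takes a point from camera to tool coordinates, whose origin is the TCP and whose axes are the flange's). Camera axes: x right, y down, z forward; pixel columns grow to the right and rows downward; lengths in m; the calibration is good to about 2 mm. A picture is of the moment at which its call begins: read the wrist's pose just before it. There is no depth.
- manip.job_done(): hands the job in; it is judged then, once.
Trained networks look in a picture, given as the dict that the camera call returned (one of the last four; its "shot" number tells which), for a name from the list of things; names that differ only in an ending like _2 or _b are one class to them, and where a whole thing is asked for, a point or a joint stands for the part that bears it (a point fixed in the world has none). Each returns a list of dicts, best first, with "score" (0 to 1); they miss things now and then, are a little off and sometimes report something else, mostly with a low value. They report only what shows in the picture. A call takes as long as a camera call.
- manip.trace(thing, picture): "region" (384x512 bool, what is visible of it) and "xy" ([column, row] as shares, 0 to 1, of the picture: columns of its width, rows of its height, amid what is visible of it).
- manip.landmark_of(thing, picture): "xy" ([column, row] as shares, 0 to 1, of the picture: columns of its width, rows of its height: a listed point, or the origin of a listed thing).
The state is a dict: "time": time; "joints": joint angles; "joint_vel": joint speeds; "effort": joint torques, N m; "eef_pos": TCP position; "tool_rot": TCP orientation; "wrist_force": force on the tool from outside, world axes, zero at the start; "moment": the same for the moment, N m; "finger_gap": finger opening in m; "grip_force": force on a finger pad.
Only numpy, scipy, OpenCV 4.12 (cv2) and the standard library are available. Lean on these libraries where they do the work, as an engineer would, in place of code of your own. Each camera call takes 0.05 s, during which the arm holds its last target. There are 200 camera calls.

## Working session

There is one attempt and no reset: what is moved stays moved. The work goes in short steps, Python scripts to look and compute and a shell command to move; the robot and the scene stay as the last step left them, time stands still between calls to the robot, and variables do not carry over. Pictures are saved under pics/ and viewed, at most 10 in all, crops included, and the job is handed in when it is done.

```bash
mkdir -p pics
cat > h.py <<'E'
import numpy as np, cv2
from scipy.spatial.transform import Rotation as R
from workcell import manip
def ray(c,px):
    u=cv2.undistortPoints(np.array([[px]],float),np.array(c["mtx"]),np.array(c["D"]))[0,0]
    r=R.from_quat(c["orientation"]).as_matrix()
    return np.array(c["xyz"]),r@np.array([u[0],u[1],1])
def onz(c,px,z=0):
    o,d=ray(c,px); return o+d*(z-o[2])/d[2]
def look(name,things,save=None):
    c=manip.camera(name)
    if save: cv2.imwrite("pics/"+save,c["pixels"][:,:,::-1])
    for t in things:
        for f in ("landmark_of","trace"):
            for d in getattr(manip,f)(t,c)[:5]:
                px=np.array(d["xy"])*[512,384]
                s=""
                if f=="trace":
                    m=d["region"]; ys,xs=np.nonzero(m); s=f"n={m.sum()} box={xs.min()},{ys.min()},{xs.max()},{ys.max()}"
                print(name,t,f,round(d["score"],2),px.round(1),onz(c,px,0).round(4),s)
    return c
E
python3 - <<'E'
from h import *
s=manip.state(); print(s["eef_pos"],s["tool_rot"],s["finger_gap"],s["time"], R.from_quat(s["tool_rot"]).as_matrix().round(3))
T=["pen","pen_mouth","collar_a","check_weight","knob_driver","bolt"]
look("top",T,"top0.png"); look("scene",T,"scene0.png")
E
```

```text
[ 0.25304653 -0.54324536  0.21873578] [ 9.76357610e-01  2.16159529e-01 -8.42123290e-05 -9.31982592e-04] 0.0853223706604922 0.0 [[ 0.907  0.422 -0.001]
 [ 0.422 -0.907  0.002]
 [ 0.    -0.002 -1.   ]]
top pen landmark_of 0.97 [260.5 158.8] [0.6108 0.0015 0.    ] 
top pen trace 0.76 [257.6 157.9] [0.613  0.0088 0.    ] n=4461 box=215,131,309,189
top pen_mouth landmark_of 0.82 [259.3 180.8] [0.5546 0.0043 0.    ] 
top pen_mouth trace 0.58 [260.8 159.5] [0.6089 0.0007 0.    ] n=4612 box=215,130,310,190
top collar_a landmark_of 0.8 [252.1 215.1] [0.4691 0.0214 0.    ] 
top collar_a landmark_of 0.63 [221.5 214.1] [0.4712 0.0963 0.    ] 
top collar_a landmark_of 0.55 [296.9 216.6] [ 0.466  -0.0879  0.    ] 
top collar_a trace 0.8 [257.3 208.5] [0.4854 0.0089 0.    ] n=224 box=246,204,264,223
top collar_a trace 0.62 [299.1 213.8] [ 0.4728 -0.0934  0.    ] n=316 box=285,204,305,224
top collar_a trace 0.5 [225.9 215.9] [0.4669 0.0854 0.    ] n=203 box=214,205,232,223
top check_weight landmark_of 0.61 [183.9 212.1] [0.4757 0.1886 0.    ] 
top check_weight trace 0.51 [182.9 212.7] [0.4742 0.1911
[... 962 characters left out ...]
274,205,296,227
scene collar_a trace 0.72 [313.6 191.6] [ 0.4703 -0.0987  0.    ] n=389 box=299,182,320,202
scene check_weight landmark_of 0.55 [235.4 270.7] [ 0.466   0.1868 -0.    ] 
scene check_weight trace 0.78 [234.1 265.5] [0.476  0.1785 0.    ] n=344 box=223,253,239,278
scene knob_driver landmark_of 0.64 [343.7 177.1] [ 0.4421 -0.1866  0.    ] 
scene knob_driver trace 0.85 [343.  165.7] [ 0.465  -0.2244  0.    ] n=351 box=337,153,353,181
scene knob_driver trace 0.18 [237.2 185.5] [ 0.6202 -0.0102  0.    ] n=4205 box=188,151,296,230
scene bolt landmark_of 0.45 [278.4 153.9] [ 0.6163 -0.1687  0.    ] 
scene bolt trace 0.66 [278.9 147.4] [ 0.6313 -0.1924  0.    ] n=85 box=274,138,282,153
```

Run:
```python
import cv2,numpy as np
a=cv2.imread("pics/top0.png")[110:250,160:365]; b=cv2.imread("pics/scene0.png")[110:300,180:400]
a=cv2.resize(a,(780,533),interpolation=cv2.INTER_CUBIC); b=cv2.resize(b,(690,596),interpolation=cv2.INTER_CUBIC)
cv2.imwrite("pics/a.png",a); cv2.imwrite("pics/b.png",b)
```

```text
(no output)
```

View pics/a.png

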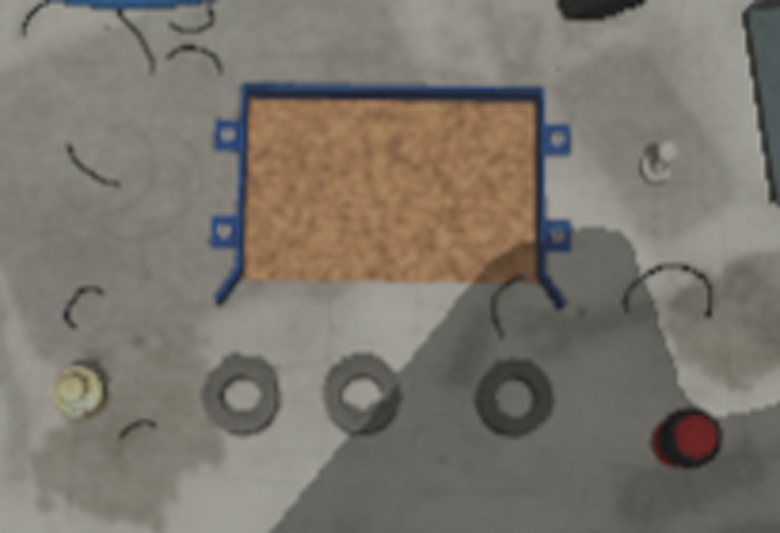

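View pics/b.png

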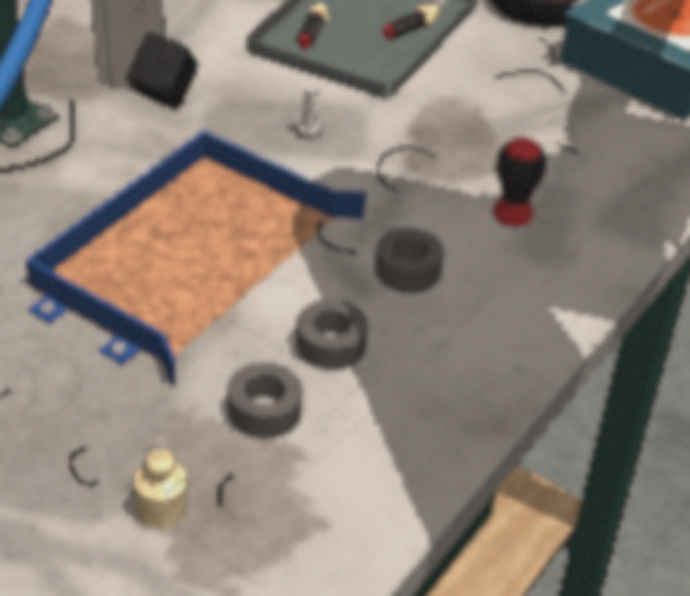

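Top view: the three collars sit in a row at about (224,214), (255,214) and (295,215). The pen is above them, mouth toward the robot. The weight is at the left, the knob tool at the right and the bolt at upper right. The collars are not touching each other. I'll cradle each one between the two fingertips and push the middle one first and deepest, starting with the transit to it.

```bash
python3 - <<'E'
from h import *
c=manip.camera("top")
for p in [(223.6,213.8),(255.1,213.8),(295.1,214.6)]: print(onz(c,p,.022).round(4))
for p in [(245,98),(541,100),(243,280),(541,283),(78,390),(686,438),(655,160)]: print(p,onz(c,(160+p[0]/3.805,110+p[1]/3.805),0).round(4))
E
python3 -m inch '{"translation":[[0.475,-0.55,0],[0.475,-0.55,0],[0.475,-0.55,0],[0.475,-0.55,0],[0.475,-0.55,0],[0.475,-0.55,0],[0.475,-0.55,0],[0.475,-0.55,0],[0.475,-0.55,0],[0.475,-0.55,0]],"twist":[0,0,0,0,0,0,0,0,0,0],"fingers":[30,30,30,30,30,30,30,30,30,30]}'
```

```text
[0.4697 0.089  0.022 ]
[0.4701 0.0139 0.022 ]
[ 0.4686 -0.0814  0.022 ]
(245, 98) [0.6706 0.0933 0.    ]
(541, 100) [ 0.67   -0.1039  0.    ]
(243, 280) [0.5472 0.092  0.    ]
(541, 283) [ 0.546 -0.102  0.   ]
(78, 390) [0.4747 0.197  0.    ]
(686, 438) [ 0.4456 -0.1933  0.    ]
(655, 160) [ 0.6291 -0.1787  0.    ]
time: 2.35
eef_pos: [0.3329, -0.2632, 0.2198]
tool_rot: [0.976, 0.216, 0.0, 0.0]
wrist_force: [0.3, 0.0, -0.7]
finger_gap: 0.0301
grip_force: 0.0
```

```bash
python3 -m inch '{"translation":[[0.474,-0.544,0],[0.474,-0.544,0],[0.474,-0.544,0],[0.474,-0.544,0],[0.474,-0.544,0],[0.474,-0.544,0],[0.474,-0.544,0],[0.474,-0.544,0],[0.474,-0.544,0],[0.474,-0.544,0]],"twist":[0,0,0,0,0,0,0,0,0,0],"fingers":[30,30,30,30,30,30,30,30,30,30]}'
python3 -m inch '{"translation":[[0,0,0],[0,0,0],[0,0,0],[0,0,0],[0,0,0],[0,0,0],[0,0,0],[0,0,0]],"twist":[0.88,0.88,0.88,0.88,0.88,0.88,0.88,0],"fingers":[30,30,30,30,30,30,30,30]}'
```

```text
time: 3.35
eef_pos: [0.413, 0.0142, 0.2199]
tool_rot: [0.976, 0.216, 0.0, 0.0]
wrist_force: [0.5, -0.0, -0.2]
finger_gap: 0.0301
grip_force: 0.0
time: 4.15
eef_pos: [0.4127, 0.0131, 0.2198]
tool_rot: [0.999, -0.051, 0.0, -0.0]
wrist_force: [-0.2, 0.4, 1.1]
finger_gap: 0.0302
grip_force: 0.0
```

```bash
python3 -m inch '{"translation":[[0,-0.17,0.6],[0,0,0.7],[0,0,0.7],[0,0,0.7],[0,0,0.7],[0,0,0.6],[0,0,0.4],[0,0,0.3],[0,0,0.2],[0,0,0]],"twist":[0,0,0,0,0,0,0,0,0,0],"fingers":[30,30,30,30,30,30,30,30,30,30]}'
python3 - <<'E'
from h import *
s=manip.state(); c=manip.camera("wrist")
cv2.imwrite("pics/w1.png",c["pixels"][:,:,::-1])
T=np.eye(4);T[:3,:3]=R.from_quat(s["tool_rot"]).as_matrix();T[:3,3]=s["eef_pos"];M=T@np.array(c["mount"])
c2=dict(c,xyz=M[:3,3],orientation=R.from_matrix(M[:3,:3]).as_quat())
for d in manip.landmark_of("collar_b",c): print(d["score"],np.array(d["xy"])*[512,384],onz(c2,np.array(d["xy"])*[512,384]).round(4))
print(M[:3].round(3))
E
```

```text
time: 5.15
eef_pos: [0.4129, 0.0199, 0.023]
tool_rot: [0.999, -0.05, -0.001, -0.0]
wrist_force: [-0.0, 0.1, 0.4]
finger_gap: 0.0301
grip_force: 0.0
0.66 [136.2944 142.8864] [0.4707 0.0918 0.    ]
0.65 [402.176  113.5104] [ 0.4719 -0.0794  0.    ]
[[-0.1   -0.958 -0.267  0.481]
 [-0.995  0.097  0.027  0.013]
 [ 0.     0.268 -0.963  0.177]]
```

View pics/w1.png

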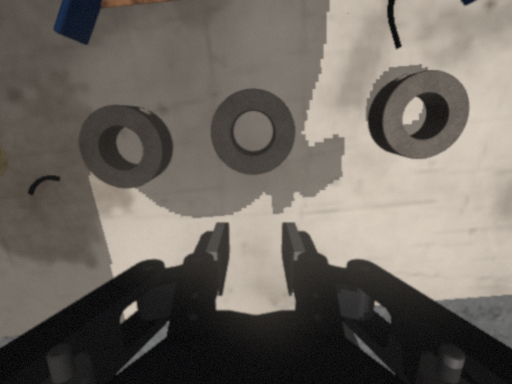

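The collar is centred ahead of the fingers: collar at column 252, finger gap at 253. Now the slow push.

```bash
python3 -m inch '{"translation":[[0.12,0,0],[0.12,0,0],[0.12,0,0],[0.12,0,0],[0.1,0,0],[0.1,0,0],[0.1,0,0],[0.12,0,0],[0.12,0,0],[0.12,0,0],[0.12,0,0],[0.12,0,0]],"twist":[0,0,0,0,0,0,0,0,0,0,0,0],"fingers":[30,30,30,30,30,30,30,30,30,30,30,30]}'
python3 -m inch '{"translation":[[0.13,0,0],[0.13,0,0],[0.13,0,0],[0.13,0,0],[0.13,0,0],[0.13,0,0],[0.13,0,0],[0.13,0,0],[0.13,0,0],[0.13,0,0],[0.13,0,0],[0.13,0,0]],"twist":[0,0,0,0,0,0,0,0,0,0,0,0],"fingers":[30,30,30,30,30,30,30,30,30,30,30,30]}'
python3 - <<'E'
from h import *
c=look("top",["collar_b"])
E
```

```text
time: 6.45
eef_pos: [0.4687, 0.0142, 0.0236]
tool_rot: [0.999, -0.051, -0.0, -0.0]
wrist_force: [-0.4, -0.4, 0.7]
finger_gap: 0.03
grip_force: 0.0
time: 7.65
eef_pos: [0.5308, 0.0078, 0.0236]
tool_rot: [0.999, -0.051, 0.0, -0.0]
wrist_force: [-0.1, 0.2, 0.1]
finger_gap: 0.0301
grip_force: 0.0
```

```bash
cat >> h.py <<'E'
def wrist(things,save=None):
    s=manip.state(); c=manip.camera("wrist")
    if save: cv2.imwrite("pics/"+save,c["pixels"][:,:,::-1])
    T=np.eye(4);T[:3,:3]=R.from_quat(s["tool_rot"]).as_matrix();T[:3,3]=s["eef_pos"];M=T@np.array(c["mount"])
    c2=dict(c,xyz=M[:3,3],orientation=R.from_matrix(M[:3,:3]).as_quat())
    for t in things:
        for d in manip.landmark_of(t,c):
            p=np.array(d["xy"])*[512,384]; print(t,round(d["score"],2),p.round(1),onz(c2,p).round(4))
        for d in manip.trace(t,c):
            p=np.array(d["xy"])*[512,384]; print(t,"tr",round(d["score"],2),p.round(1),onz(c2,p,.022).round(4))
    return c2
E
python3 - <<'E'
from h import *
wrist(["collar_b","pen_mouth","pen"],"w2.png")
E
```

```text
collar_b 0.87 [379.5 275.1] [ 0.4736 -0.0801  0.    ]
collar_b 0.64 [251.8 286.6] [0.4734 0.0163 0.    ]
collar_b tr 0.87 [152.9 332.6] [0.459  0.0874 0.022 ]
collar_b tr 0.81 [398.7 267.5] [ 0.4934 -0.0824  0.022 ]
collar_b tr 0.6 [253.3 285.6] [0.4895 0.0134 0.022 ]
collar_b tr 0.17 [506.3 303.1] [ 0.4586 -0.1558  0.022 ]
pen_mouth 0.69 [266.6 188.4] [ 0.5493 -0.0019  0.    ]
pen_mouth tr 0.9 [250.7  91.6] [0.6107 0.0022 0.022 ]
pen 0.76 [261.7  96.5] [ 0.6089 -0.0042  0.    ]
```

View pics/w2.png

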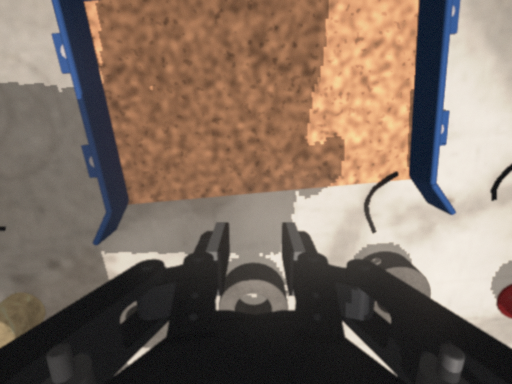

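The collar stayed behind at about (251,287): the fingers passed over it, so the tips are higher than I assumed. I'll work out the tip height from the picture.

Run:
```python
from h import *
s=manip.state(); c=manip.camera("wrist"); print(s["eef_pos"],s["wrist_force"])
iM=np.linalg.inv(np.array(c["mount"])); print(np.array(c["mount"]).round(3))
def pr(p):
    q=iM@np.append(p,1); return cv2.projectPoints(q[:3].reshape(1,1,3),np.zeros(3),np.zeros(3),np.array(c["mtx"]),np.array(c["D"]))[0].ravel().round(0)
for z in (-.01,0,.006,.012,.019): print(z,[pr([x,y,z]) for x in(-.011,.011) for y in(-.015,.015)])
```

```text
[0.53011179 0.00790398 0.02363055] [ 0.12469183  0.55161217 -0.85421761]
[[ 0.    -0.964 -0.267  0.068]
 [ 1.    -0.     0.001 -0.   ]
 [-0.001 -0.267  0.964 -0.154]
 [ 0.     0.     0.     1.   ]]
-0.01 [array([230., 253.]), array([281., 253.]), array([229., 218.]), array([282., 218.])]
0 [array([231., 245.]), array([279., 245.]), array([231., 212.]), array([280., 212.])]
0.006 [array([232., 241.]), array([278., 241.]), array([231., 209.]), array([279., 209.])]
0.012 [array([233., 237.]), array([278., 237.]), array([232., 206.]), array([278., 206.])]
0.019 [array([234., 232.]), array([277., 232.]), array([233., 202.]), array([277., 202.])]
```

```bash
python3 -m inch '{"translation":[[0,0,0.05],[0,0,0.05],[0,0,0]],"twist":[0,0,0],"fingers":[30,30,30]}'
python3 - <<'E'
import cv2
a=cv2.imread("pics/w2.png")[190:340,150:360]
cv2.imwrite("pics/w2c.png",cv2.resize(a,None,fx=3.5,fy=3.5,interpolation=cv2.INTER_CUBIC))
E
```

```text
time: 8.5
eef_pos: [0.5301, 0.0079, 0.0193]
tool_rot: [0.999, -0.051, -0.0, -0.0]
wrist_force: [0.4, -0.4, 0.1]
finger_gap: 0.0299
grip_force: 0.0
```

View pics/w2c.png

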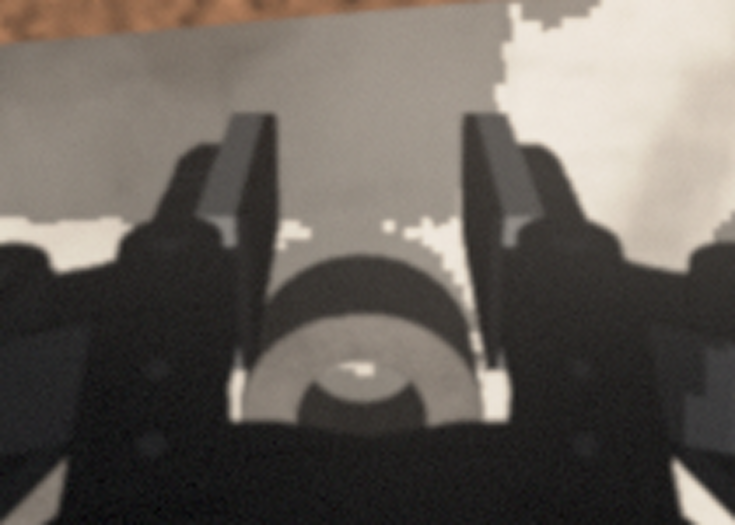

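```bash
python3 -m inch '{"translation":[[0,0,0.08],[0,0,0.08],[0,0,0]],"twist":[0,0,0],"fingers":[30,30,30]}'
python3 - <<'E'
from h import *
c=manip.camera("wrist"); a=c["pixels"][190:340,150:360,::-1]
b=manip.camera("scene"); b=b["pixels"][150:270,180:348,::-1]
cv2.imwrite("pics/d.png",np.vstack([cv2.resize(a,(420,300),interpolation=2),cv2.resize(b,(420,300),interpolation=2)]))
E
```

```text
time: 8.8
eef_pos: [0.5299, 0.0079, 0.0127]
tool_rot: [0.999, -0.051, -0.0, -0.0]
wrist_force: [-0.1, 0.1, 0.0]
finger_gap: 0.0297
grip_force: 0.0
```

View pics/d.png

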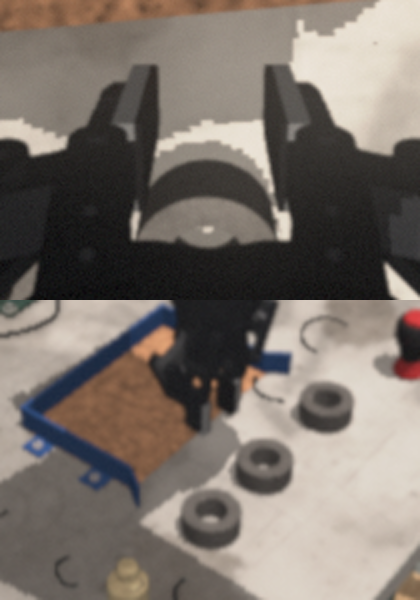

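```bash
python3 -m inch '{"translation":[[0,0,0.08],[0,0,0.08],[0,0,0]],"twist":[0,0,0],"fingers":[30,30,30]}'
python3 - <<'E'
from h import *
c=manip.camera("wrist"); cv2.imwrite("pics/e.png",c["pixels"][:,:,::-1])
b=manip.camera("scene"); cv2.imwrite("pics/es.png",b["pixels"][:,:,::-1])
# tip candidate: project TCP-axis points of both fingers' front/back edges in scene
s=manip.state();r=R.from_quat(s["tool_rot"]).as_matrix();Rc=R.from_quat(b["orientation"]).as_matrix()
for z in(-.02,-.01,0,.01):
  P=np.array([np.array(s["eef_pos"])+r@[x,y,z] for x,y in((-.011,-.015),(-.011,.015),(-.011,-.027))])
  q=(P-b["xyz"])@Rc
  print(z,(cv2.projectPoints(q,np.zeros(3),np.zeros(3),np.array(b["mtx"]),np.array(b["D"]))[0].reshape(-1,2)-[180,150]).round(1).tolist())
a=b["pixels"][150:270,180:348,::-1]; a=a[30:90,40:140]; cv2.imwrite("pics/e2.png",cv2.resize(a,(800,480),interpolation=2))
E
```

```text
time: 9.2
eef_pos: [0.5299, 0.0079, 0.0063]
tool_rot: [0.999, -0.051, -0.0, -0.0]
wrist_force: [-0.6, -0.5, -0.0]
finger_gap: 0.0297
grip_force: 0.0
-0.02 [[83.6, 52.4], [93.0, 45.6], [79.8, 55.2]]
-0.01 [[83.5, 55.9], [92.8, 49.1], [79.7, 58.7]]
0 [[83.4, 59.4], [92.7, 52.6], [79.6, 62.2]]
0.01 [[83.3, 62.8], [92.5, 56.0], [79.6, 65.6]]
```

View pics/e2.png

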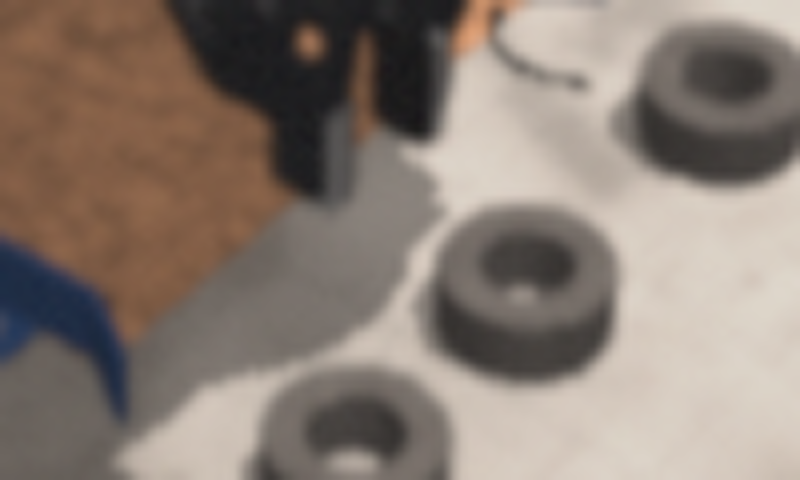

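The tips show about 12 mm above the TCP in both cameras, so I need TCP z of about -0.006. I'll lift, go back behind the collar and come down lower, watching the force.

```bash
python3 -m inch '{"translation":[[0,0,-0.5],[0,0,-0.5],[-0.49,0,0],[-0.49,0,0],[-0.49,0,0],[-0.49,0,0],[-0.49,0,0],[-0.49,0,0],[0,0,0.4],[0,0,0.4],[0,0,0.2],[0,0,0]],"twist":[0,0,0,0,0,0,0,0,0,0,0,0],"fingers":[30,30,30,30,30,30,30,30,30,30,30,30]}'
python3 -m inch '{"translation":[[0,0,0.1],[0,0,0.1],[0,0,0.08],[0,0,0]],"twist":[0,0,0,0],"fingers":[30,30,30,30]}'
```

```text
time: 10.5
eef_pos: [0.4127, 0.0199, 0.0062]
tool_rot: [0.999, -0.051, -0.001, -0.0]
wrist_force: [-0.7, -0.2, 0.8]
finger_gap: 0.0301
grip_force: 0.0
time: 10.9
eef_pos: [0.4133, 0.0198, -0.0046]
tool_rot: [0.999, -0.051, -0.0, -0.0]
wrist_force: [0.3, -0.2, -0.4]
finger_gap: 0.0301
grip_force: 0.0
```

Tips are now at about 7 mm with no bench contact, so I'll push.

```bash
python3 -m inch '{"translation":[[0.12,0,0],[0.12,0,0],[0.12,0,0],[0.12,0,0],[0.1,0,0],[0.08,0,0],[0.08,0,0],[0.1,0,0],[0.12,0,0],[0.12,0,0],[0.12,0,0],[0.12,0,0]],"twist":[0,0,0,0,0,0,0,0,0,0,0,0],"fingers":[30,30,30,30,30,30,30,30,30,30,30,30]}'
python3 - <<'E'
from h import *
wrist(["collar_b"])
E
```

```text
time: 12.1
eef_pos: [0.4665, 0.0144, -0.0044]
tool_rot: [0.999, -0.051, 0.0, -0.0]
wrist_force: [-0.4, 0.2, -0.5]
finger_gap: 0.0299
grip_force: 0.5
collar_b 0.85 [127.  233.7] [0.4731 0.0916 0.    ]
collar_b 0.77 [254.  181.3] [0.4977 0.0119 0.    ]
collar_b 0.75 [415.4 208.5] [ 0.4716 -0.0808  0.    ]
collar_b tr 0.81 [249.3 200.3] [0.4935 0.0146 0.022 ]
collar_b tr 0.79 [435.8 215.8] [ 0.4757 -0.0783  0.022 ]
collar_b tr 0.65 [104.  240.6] [0.4794 0.092  0.022 ]
```

```bash
python3 -m inch '{"translation":[[0.13,0,0],[0.13,0,0],[0.13,0,0],[0.13,0,0],[0.13,0,0],[0.13,0,0],[0.13,0,0],[0.13,0,0],[0.13,0,0],[0.13,0,0],[0.13,0,0],[0.13,0,0]],"twist":[0,0,0,0,0,0,0,0,0,0,0,0],"fingers":[30,30,30,30,30,30,30,30,30,30,30,30]}'
python3 -m inch '{"translation":[[0.13,0,0],[0.13,0,0],[0.13,0,0],[0.13,0,0],[0.13,0,0],[0.13,0,0],[0.13,0,0],[0.13,0,0],[0.13,0,0],[0.13,0,0],[0.13,0,0],[0.13,0,0]],"twist":[0,0,0,0,0,0,0,0,0,0,0,0],"fingers":[30,30,30,30,30,30,30,30,30,30,30,30]}'
python3 - <<'E'
from h import *
wrist(["collar_b"])
E
```

```text
time: 13.45
eef_pos: [0.5284, 0.0081, -0.0044]
tool_rot: [0.999, -0.051, -0.0, -0.0]
wrist_force: [-1.0, -0.8, -0.1]
finger_gap: 0.0305
grip_force: 0.4
time: 14.65
eef_pos: [0.5904, 0.0017, -0.0044]
tool_rot: [0.999, -0.051, -0.0, -0.0]
wrist_force: [-0.5, 0.0, 0.3]
finger_gap: 0.0297
grip_force: 0.4
collar_b 0.71 [254.5 180.8] [ 0.6219 -0.001   0.    ]
collar_b 0.65 [388.7 374.2] [ 0.4715 -0.0815  0.    ]
collar_b tr 0.64 [258.7 200.8] [ 0.6167 -0.0026  0.022 ]
```

```bash
python3 -m inch '{"translation":[[0.12,0,0],[0.1,0,0],[0.06,0,0],[0.03,0,0],[0,0,0],[-0.2,0,0],[-0.4,0,0],[-0.4,0,-0.5],[-0.5,0,-0.5],[-0.5,0,-0.5],[-0.5,0,0],[0,0,0]],"twist":[0,0,0,0,0,0,0,0,0,0,0,0],"fingers":[30,30,30,30,30,30,30,30,30,30,30,30]}'
python3 - <<'E'
from h import *
wrist(["collar_b","pen"])
E
```

```text
time: 16.0
eef_pos: [0.4991, 0.0113, 0.0559]
tool_rot: [0.999, -0.051, -0.001, -0.0]
wrist_force: [-0.4, -0.3, -0.1]
finger_gap: 0.0302
grip_force: 0.0
collar_b 0.92 [254.    9.3] [ 0.6354 -0.0018  0.    ]
collar_b 0.92 [165.9 240.8] [0.471  0.0908 0.    ]
collar_b 0.6 [368.9 223.5] [ 0.4695 -0.0816  0.    ]
collar_b tr 0.84 [380.2 232.3] [ 0.4716 -0.0812  0.022 ]
collar_b tr 0.77 [160.1 239.8] [0.4824 0.086  0.022 ]
collar_b tr 0.73 [253.8  23.5] [ 6.207e-01 -2.000e-04  2.200e-02]
pen 0.65 [259.3  51.8] [ 0.6089 -0.0028  0.    ]
pen tr 0.71 [252.8  73.8] [0.5921 0.0034 0.022 ]
```

```bash
python3 -m inch '{"translation":[[-0.456,-0.426,0],[-0.456,-0.426,0],[-0.456,-0.426,0],[-0.456,-0.426,0],[-0.456,-0.426,0],[0,0,0],[0,0,0],[0,0,0.5],[0,0,0.5],[0,0,0.3],[0,0,0.2],[0,0,0]],"twist":[0,0,0,0,0,1,1,0,0,0,0,0],"fingers":[30,30,30,30,30,30,30,30,30,30,30,30]}'
python3 - <<'E'
from h import *
wrist(["collar_a"])
E
```

```text
time: 17.45
eef_pos: [0.4208, 0.1047, -0.0054]
tool_rot: [0.99, -0.138, -0.001, 0.0]
wrist_force: [0.4, -0.2, 0.4]
finger_gap: 0.0299
grip_force: 0.0
collar_a tr 0.96 [255.1 168.9] [0.4622 0.0931 0.022 ]
```

```bash
python3 -m inch '{"translation":[[0.12,0,0],[0.12,0,0],[0.12,0,0],[0.08,0,0],[0.08,0,0],[0.08,0.01,0],[0.1,0.02,0],[0.12,0.028,0],[0.12,0.028,0],[0.12,0.028,0],[0.12,0.028,0],[0.12,0.028,0]],"twist":[0,0,0,0,0,0,0,0,0,0,0,0],"fingers":[30,30,30,30,30,30,30,30,30,30,30,30]}'
python3 - <<'E'
from h import *
wrist(["collar_a"])
E
```

```text
time: 18.8
eef_pos: [0.4694, 0.0837, -0.0044]
tool_rot: [0.99, -0.138, 0.0, -0.0]
wrist_force: [-0.7, 0.6, -0.5]
finger_gap: 0.03
grip_force: 0.6
collar_a 0.94 [254.1 186.2] [0.4969 0.0767 0.    ]
collar_a 0.23 [ 85.3 271.4] [0.4726 0.194  0.    ]
collar_a tr 0.69 [504.5 163.2] [ 0.4807 -0.0434  0.022 ]
collar_a tr 0.59 [251.  205.5] [0.4932 0.0793 0.022 ]
```

```bash
python3 -m inch '{"translation":[[0.12,0.028,0],[0.12,0.028,0],[0.12,0.028,0],[0.12,0.028,0],[0.12,0.028,0],[0.12,0.028,0],[0.12,0.028,0],[0.12,0.028,0],[0.12,0.028,0],[0.12,0.015,0],[0.12,0,0],[0.12,-0.02,0]],"twist":[0,0,0,0,0,0,0,0,0,0,0,0],"fingers":[30,30,30,30,30,30,30,30,30,30,30,30]}'
python3 - <<'E'
from h import *
wrist(["collar_a","pen_mouth"])
E
```

```text
time: 20.15
eef_pos: [0.522, 0.0586, -0.0044]
tool_rot: [0.99, -0.138, -0.0, -0.0]
wrist_force: [-0.0, 0.2, -0.9]
finger_gap: 0.0297
grip_force: 0.4
collar_a 0.9 [254.7 184.2] [0.5505 0.0509 0.    ]
collar_a 0.8 [500.2 249.3] [ 0.4697 -0.0828  0.    ]
collar_a tr 0.82 [256.1 206.2] [0.5448 0.0518 0.022 ]
collar_a tr 0.81 [314.4  18.3] [0.618  0.0058 0.022 ]
collar_a tr 0.7 [491.  255.2] [ 0.4847 -0.0599  0.022 ]
pen_mouth 0.83 [346.7 161.9] [ 0.5488 -0.0023  0.    ]
pen_mouth tr 0.56 [278.5  82.2] [0.5979 0.0265 0.022 ]
pen_mouth tr 0.16 [259.2 204.2] [0.5454 0.05   0.022 ]
```

```bash
python3 -m inch '{"translation":[[0.11,0.034,0],[0.11,0.045,0],[0.11,0.056,0],[0.12,0,0],[0.12,0,0],[0.12,0,0]],"twist":[-1,-1,-1,0,0,0],"fingers":[30,30,30,30,30,30]}'
python3 - <<'E'
from h import *
wrist(["collar_a"],"g.png")
E
```

```text
time: 21.0
eef_pos: [0.5483, 0.0509, -0.0044]
tool_rot: [1.0, -0.008, -0.0, -0.0]
wrist_force: [-0.9, 0.2, -0.5]
finger_gap: 0.0302
grip_force: 0.4
collar_a 0.91 [358.3  77.7] [ 0.6338 -0.0037  0.    ]
collar_a 0.87 [255.5 181. ] [0.5797 0.0503 0.    ]
collar_a tr 0.88 [255.1 205.7] [0.5723 0.0507 0.022 ]
collar_a tr 0.7 [377.5  68.6] [ 0.6348 -0.0039  0.022 ]
collar_a tr 0.63 [480.5 323. ] [ 0.4999 -0.0765  0.022 ]
```

View pics/g.png

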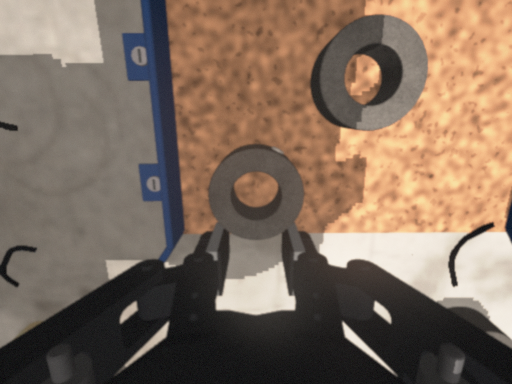

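```bash
python3 -m inch '{"translation":[[0.11,0,0],[0.12,0,0],[0.12,0,0],[0.11,0,0],[0.08,0,0],[0.04,0,0],[0,0,0]],"twist":[0,0,0,0,0,0,0],"fingers":[30,30,30,30,30,30,30]}'
python3 -m inch '{"translation":[[-0.2,0,0],[-0.4,0,0],[-0.5,0,-0.4],[-0.5,0,-0.5],[-0.5,0,-0.6],[-0.5,0,0],[0,0,0]],"twist":[0,0,0,0,0,0,0],"fingers":[30,30,30,30,30,30,30]}'
python3 - <<'E'
from h import *
wrist(["collar_a","pen"])
E
```

```text
time: 21.85
eef_pos: [0.5718, 0.0504, -0.0043]
tool_rot: [1.0, -0.007, 0.0, -0.0]
wrist_force: [-0.3, -0.3, -0.2]
finger_gap: 0.0295
grip_force: 0.0
time: 22.55
eef_pos: [0.4634, 0.0522, 0.056]
tool_rot: [1.0, -0.007, -0.001, -0.0]
wrist_force: [0.5, -0.5, -0.5]
finger_gap: 0.0296
grip_force: 0.0
collar_a 0.89 [255.3   6.3] [0.6021 0.0502 0.    ]
collar_a 0.71 [421.2 187.5] [ 0.4727 -0.082   0.    ]
collar_a tr 0.75 [253.6  22.5] [0.5861 0.0515 0.022 ]
collar_a tr 0.58 [435.  195.5] [ 0.4727 -0.0789  0.022 ]
collar_a tr 0.52 [350.6  48. ] [ 0.5709 -0.0096  0.022 ]
pen tr 0.75 [352.5  49.8] [ 0.5699 -0.0108  0.022 ]
```

```bash
python3 -m inch '{"translation":[[-0.173,0.616,0],[-0.173,0.616,0],[-0.173,0.616,0],[-0.173,0.616,0],[-0.173,0.616,0],[-0.173,0.616,0],[0,0,0],[0,0,0],[0,0,0],[0,0,0.5],[0,0,0.5],[0,0,0.3]],"twist":[0,0,0,0,0,0,-1,-1,-1,0,0,0],"fingers":[30,30,30,30,30,30,30,30,30,30,30,30]}'
python3 -m inch '{"translation":[[0,0,0.2],[0,0,0]],"twist":[0,0],"fingers":[30,30]}'
python3 - <<'E'
from h import *
wrist(["collar_c"])
E
```

```text
time: 24.0
eef_pos: [0.4242, -0.0956, 0.0022]
tool_rot: [0.992, 0.123, -0.0, -0.0]
wrist_force: [-1.4, -0.9, -0.2]
finger_gap: 0.0297
grip_force: 0.0
time: 24.2
eef_pos: [0.4236, -0.0953, -0.0055]
tool_rot: [0.992, 0.123, -0.001, -0.0]
wrist_force: [-0.1, 0.7, 0.7]
finger_gap: 0.0303
grip_force: 0.0
collar_c tr 0.56 [245.5 172.4] [ 0.4625 -0.0807  0.022 ]
```

```bash
python3 -m inch '{"translation":[[0.12,-0.05,0],[0.12,0,0],[0.08,0,0],[0.08,0,0],[0.08,0,0],[0.1,-0.015,0],[0.12,-0.02,0],[0.12,-0.02,0],[0.12,-0.02,0],[0.12,-0.02,0],[0.12,-0.02,0],[0.12,-0.02,0]],"twist":[0,0,0,0,0,0,0,0,0,0,0,0],"fingers":[30,30,30,30,30,30,30,30,30,30,30,30]}'
python3 - <<'E'
from h import *
wrist(["collar_c"])
E
```

```text
time: 25.55
eef_pos: [0.4727, -0.0752, -0.0044]
tool_rot: [0.992, 0.123, -0.0, -0.0]
wrist_force: [-0.5, -0.7, 1.6]
finger_gap: 0.0298
grip_force: 0.6
collar_c 0.61 [253.2 182. ] [ 0.5023 -0.0665  0.    ]
collar_c tr 0.6 [256.3 204.6] [ 0.4967 -0.0697  0.022 ]
```

```bash
python3 -m inch '{"translation":[[0.12,-0.02,0],[0.12,-0.02,0],[0.12,-0.02,0],[0.12,-0.02,0],[0.12,-0.02,0],[0.12,-0.02,0],[0.12,-0.02,0],[0.12,0,0],[0.11,-0.041,0],[0.11,-0.05,0],[0.11,-0.06,0],[0.12,0,0]],"twist":[0,0,0,0,0,0,0,0,1,1,1,0],"fingers":[30,30,30,30,30,30,30,30,30,30,30,30]}'
python3 - <<'E'
from h import *
wrist(["collar_c","pen_mouth"])
E
```

```text
time: 26.9
eef_pos: [0.525, -0.0522, -0.0044]
tool_rot: [1.0, -0.007, -0.0, -0.0]
wrist_force: [-0.6, 0.2, 0.6]
finger_gap: 0.0302
grip_force: 0.4
collar_c 0.86 [151.   33.5] [ 0.6326 -0.002   0.    ]
collar_c 0.83 [256.2 182. ] [ 0.5559 -0.0532  0.    ]
collar_c 0.72 [58.6 99.3] [0.6023 0.0503 0.    ]
collar_c tr 0.76 [254.9 203.5] [ 0.5503 -0.0524  0.022 ]
collar_c tr 0.68 [53.7 94.5] [0.603  0.0369 0.022 ]
collar_c tr 0.62 [126.8  42.3] [0.6235 0.0012 0.022 ]
pen_mouth tr 0.62 [219.2 105.9] [ 0.5971 -0.0369  0.022 ]
```

```bash
python3 -m inch '{"translation":[[0.12,0,0],[0.12,0,0],[0.12,0,0],[0.12,0,0],[0.12,0,0],[0.12,0,0],[0.12,0,0],[0.12,0,0],[0.1,0,0],[0.07,0,0],[0.03,0,0],[0,0,0]],"twist":[0,0,0,0,0,0,0,0,0,0,0,0],"fingers":[30,30,30,30,30,30,30,30,30,30,30,30]}'
python3 -m inch '{"translation":[[-0.2,0,0],[-0.4,0,0],[-0.5,0,-0.4],[-0.5,0,-0.6],[-0.5,0,-0.8],[-0.5,0,-0.8],[-0.5,0,-0.8],[0,0,-0.8],[0,0,-0.8],[0,0,0]],"twist":[0,0,0,0,0,0,0,0,0,0],"fingers":[30,30,30,30,30,30,30,30,30,30]}'
python3 - <<'E'
from h import *
wrist(["collar_c","pen"],"fin.png")
look("scene",["collar_a","check_weight","knob_driver","bolt"],"fs.png")
a=cv2.imread("pics/fin.png");b=cv2.imread("pics/fs.png")[100:300,150:400]
cv2.imwrite("pics/f.png",np.hstack([cv2.resize(a,(400,300)),cv2.resize(b,(375,300))]))
E
```

```text
time: 28.35
eef_pos: [0.5717, -0.0532, -0.0044]
tool_rot: [1.0, -0.007, 0.0, -0.0]
wrist_force: [1.3, -0.0, 0.8]
finger_gap: 0.0302
grip_force: 0.0
time: 29.35
eef_pos: [0.4495, -0.0521, 0.1996]
tool_rot: [1.0, -0.007, 0.004, 0.001]
wrist_force: [0.6, -0.1, -0.9]
finger_gap: 0.0303
grip_force: 0.0
collar_c 0.83 [255.2  39.5] [ 0.6049 -0.0549  0.    ]
collar_c 0.76 [210.   10.4] [ 0.6358 -0.0033  0.    ]
collar_c 0.55 [163.1  45.4] [0.6001 0.0546 0.    ]
collar_c tr 0.93 [208.   17.9] [ 0.6213 -0.0037  0.022 ]
collar_c tr 0.93 [160.3  33.5] [0.6068 0.0498 0.022 ]
collar_c tr 0.89 [249.9  29.5] [ 0.6094 -0.0491  0.022 ]
pen 0.77 [212.6  36. ] [ 0.6093 -0.0047  0.    ]
pen tr 0.8 [213.1  53.4] [ 0.586  -0.0073  0.022 ]
scene collar_a landmark_of 0.92 [260.9 180.8] [ 0.5875 -0.0571  0.    ] 
scene collar_a landmark_of 0.84 [228.5 190. ] [0.6258 0.0142 0.    ] 
scene collar_a landmark_of 0.71 [230.8 202.4] [0.595  0.0435 0.    ] 
scene collar_a trace 0.91 [229.8 201.5] [0.5987 0.0425 0.    ] n=358 box=217,189,237,208
scene collar_a trace 0.89 [230.9 183.3] [ 0.6367 -0.0076  0.    ] n=332 box=220,172,241,190
scene collar_a trace 0.67 [256.3 174.2] [ 0.6108 -0.0702  0.    ] n=379 box=245,165,265,186
scene collar_a trace 0.17 [278.5 147.4] [ 0.6321 -0.1918  0.    ] n=102 box=274,136,282,153
scene check_weight landmark_of 0.55 [232.7 267.7] [0.4747 0.1842 0.    ] 
scene check_weight trace 0.89 [234.1 267.6] [0.4727 0.1825 0.    ] n=342 box=223,253,239,278
scene knob_driver landmark_of 0.6 [339.7 177.4] [ 0.4489 -0.1799  0.    ] 
scene knob_driver trace 0.75 [344.6 167.4] [ 0.4587 -0.2208  0.    ] n=370 box=337,153,353,181
scene bolt landmark_of 0.58 [279.5 151.5] [ 0.62   -0.1789  0.    ]
```

View pics/f.png

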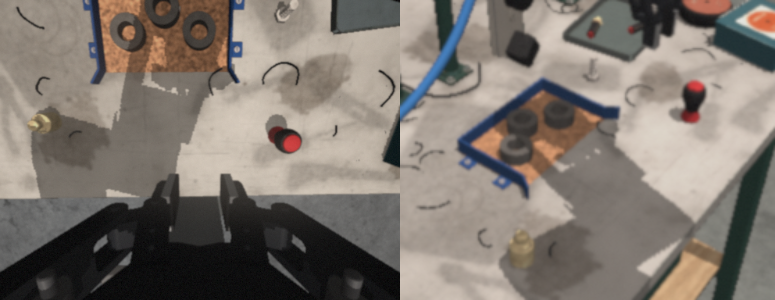

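All three collars lie flat, well inside the pen: left view (128,32), (162,10) and (200,30). The weight, knob tool and bolt are still standing where they were, and the arm is clear of everything.

```bash
python3 -c "
from workcell import manip
print(manip.job_done())"
```

```text
the job is handed in; nothing more can be done
None
```

All three collars were pushed flat and fully inside the pen, with the brass weight, knob tool and bolt left standing, and the job was handed in at about 30 s; an early pass went over the middle collar because the fingertips sat higher than specified, which I corrected before pushing.

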